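Key the dust extractor's hatch into line and hold it shut

ROBOT

A 7-joint arm with a two-finger parallel gripper is mounted at the origin on the work surface. World frame = base frame: x ahead of the robot, y to its left, z up, the work surface at z = 0. Lengths are in m, angles in degrees, forces in N, time in s.
With the tool pointing down it reaches from about 0.425 to 0.875 m from the base axis. Payload 4.7 kg.
Tool frame: the origin (TCP) lies at the very end of the fingers, on their centre line; the grasp point (between the pads) lies 19 mm behind it; z points along the fingers, y is the line along which they close (so a half turn about z gives the same grasp; the last joint's range is limited). The gripper opens to 87 mm and grips with 3 to 60 N. Pads are 19 mm wide; open, the fingers measure 117 mm over their backs; the gripper's body (75 mm by 190 mm) begins 51 mm behind the grasp point.
Start: joints at [69.907, 18.392, -4.016, 83.108, 1.295, 78.541, -3.26], TCP at [0.232, -0.607, 0.223] pointing down, gripper open.
Joint ranges: [-163.93, 163.93], [-17.29, 119.83], [-79.2, 71.16], [3.27, 140.29], [-89.18, 269.18], [5.43, 117.66], [-154.24, 154.24]. Speed limits (degrees/s): [147.25, 147.25, 180, 180, 180, 180, 180].

INTERFACE

Orientations are given as [roll, pitch, yaw] about the fixed x, y, z axes, in that order (R = Rz(yaw) Ry(pitch) Rx(roll)).
In Python, from cell import telemetry, cams, env gives the robot as it stands.
- The arm moves only by the tool arm_command, never from a script. Its argument "series" is text: rows parted by semicolons, each of 5 numbers parted by spaces: the shift along the tool's x, y, z in mm, then the turn about the tool's z in rad, then the closure in counts, from 0 (fully open) to 255 (shut). A call has 1 to 20 rows; each row shifts and turns the commanded pose from where the row before left it, along the tool's axes as they then stand; what a row does not reach is not made up. A row lasts 1/12 s, in which the tool goes at most 41.7 mm and 7.16 degrees, less where a joint would pass 70% of its speed; a pose out of reach is approached as far as the arm can. A call is refused whole if a number of a shift passes 41.7 or a number of a turn 0.125, either way. A call with a gripper value outside its range is refused whole. The fingers move at their own pace and stop on an object; "squeeze" is the grip in N (left out, the last holds). Time passes only in rows, so rows that do not move let the fingers close. It gives the time, the measured TCP pose, the force, the opening and the grip force at its end, in the units of the state.
- telemetry.get_obs(): the state, without advancing time (a new reading comes with each control period).
- cams.read_camera(name): name is "side" or "top"; returns the picture (400x640x3 uint8, blue, green, red); there is no depth.
- cams.calibration(name): a dict with "K" (3x3 intrinsics, pixels), "origin" and "rotation" of the camera in the world. Camera axes: x right, y down, z forward; pixel columns grow to the right and rows downward; lengths in m; the calibration is good to about 2 mm. A picture is of the moment at which its call begins. calibration takes no time and is no camera call.
- env.sign_off(): hands the job in; it is judged then, once.
The state is a dict: "time_s": time; "qpos": joint angles; "joint_velocities": joint speeds; "effort": joint torques, N m; "tool_pos": TCP position; "tool_rot": TCP orientation; "force": force on the tool from outside, world axes, zero at the start; "wrist_torque": the same for the moment, N m; "grip_width": finger opening in m; "grasp_force": force on a finger pad.
Only numpy, scipy, OpenCV 4.12 (cv2) and the standard library are available. Lean on these libraries where they do the work, as an engineer would, in place of code of your own. Each camera call takes 0.05 s, during which the arm holds its last target. There are 200 camera calls.

TASK

Take the T-handled key out of the wooden tool block, slide its blade fully home into the slot of the quarter-turn fastener in the middle of the grey hatch cover on the green dust extractor, and turn the fastener clockwise (seen from above) with the key until its slot lines up with the two raised index ribs on the cover. Then push the sprung cover down flush against its frame with the key, and finish while still gripping the key in the slot and holding the cover down, so that a colleague can fit the screws. Leave the other things on the bench where they are.

Things in the scene. Friction and masses are not known exactly. Their poses are not given: they have to be found in the camera images.
- key: T-handled key, about 0.13 kg, standing upright in the tool block. Origin at the centre of the blade's lower end, z up along the shank, x along both the blade's width and the T-bar; the same when turned half round. In the block it hangs by its flange on the block's top, the blade's end 25 mm above the bench
- key_grip (a point): centre of the key's dark wooden T-bar, 69 mm above the blade's end; the T-bar is 56 mm (x) by 14 mm (y) by 22 mm high, 58 to 80 mm above the blade's end; axes as the key's
- key_tip (a point): centre of the lower end of the key's blade; axes as the key's. Above it: flat steel blade 24 mm (x) by 6 mm (y), 20 mm long, its end rounded over; then a round stop flange 34 mm across, from 20 to 24 mm; then a round shank 10 mm thick up to the T-bar at 58 mm
- tool_block: fixed wooden block, 200 mm (its x) by 70 mm, 45 mm high, origin at its underside centre. The key stands in a slot in its middle, the T-bar along the block's length; the slot is about 2 mm wider than the blade and 30 mm deep. Two fixed chisels with round blue handles stand in it 75 mm either side of the key, 105 mm high
- extractor: fixed green bench-top dust extractor, a box 260 mm (its x) by 240 mm, 100 mm high, origin at its underside centre, x pointing roughly away from the robot. A black round hose stub sticks out 45 mm from its +y side. Its top rim is the frame of the hatch
- cover (a joint): how far the hatch cover is pressed straight down, in m: 0 = floating up on its springs, 0.008 = flush on the frame's seal (end stop). The springs push back with about 6 N at 0 and 11 N at 0.008. While the fastener is out of line its hidden cross-bar stops the cover after about 0.002; it passes only within about 0.2 rad of line
- cover_centre (a point): centre of the top face of the grey cover (190 mm along x, 170 mm along y, 8 mm thick), 118 mm above the bench with the cover up, 110 mm when flush. x lies along the two raised index ribs (26 x 4 x 3 mm, on the line through the fastener's centre, 29 to 55 mm either side of it)
- fastener (a joint): angle of the fastener's slot from the index ribs, in rad, counter-clockwise from above; 0 = slot in line with the ribs. Starts between 0.8 and 1.5; turn it clockwise to reach 0. About 0.06 Nm of friction; stays where it is left and does not stop by itself at 0 (end stops at -0.6 and 1.7). The key has up to about 0.1 rad of play either way in the slot
- slot (a point): centre of the slot's mouth, on the flat top of the round steel fastener head (46 mm across, 10 mm proud of the cover; 128 mm above the bench with the cover up). x along the slot, z up. The slot is 27 mm long, 8.5 mm wide, 22 mm deep, closed at both ends; with the key fully home its flange lies on the head and the blade's end is 20 mm below this point
- bent_ring_a: bystander: dark bentwood ring standing on the bench like a napkin ring, 64 mm outside, 35 mm high; origin at its underside centre
- bent_ring_b: bystander: bentwood ring, 72 mm outside, 25 mm high; origin at its underside centre
- glue: bystander: plain white glue bottle, 54 mm diameter, 130 mm high; origin at its underside centre
- mallet: bystander: wooden hammer lying on the bench
- offcut: bystander: wood offcut, 110 x 50 x 30 mm; origin at its underside centre
- screwdriver: bystander: blue-handled screwdriver lying on the bench
- spacer: bystander: small brass ring, 26 mm outside, 12 mm high, lying on the near right corner of the extractor's rim, 113 mm and 95 mm from its centre
Not all that is in view belongs to the job. What is shaped like the key but turquoise is not meant.

How it is judged (in metres and radians):
On the way, in this order (a step that is already met when the one before it is completed fails the run):
1. the key's blade is fully home in the fastener's slot while the fastener is still out of line (z of key_tip in the frame of slot between -0.024 and -0.017 m and horizontal distance between key_tip and slot below 0.005 m and angle between key's own z axis and vertical below 0.12 rad and value of joint fastener above 0.4 rad), for 0.1 s.
2. the fastener's slot is in line with the index ribs (value of joint fastener between -0.22 and 0.22 rad), for 0.1 s.
At the end, for the whole second after the job is handed in: The cover is held down within 1.5 mm of flush, the fastener within 0.22 rad of line, the key is home in the slot (tip 17 to 24 mm deep, within 5 mm of its centre, within 0.12 rad of upright), pushes on the fastener with more than 4 N and is still gripped by the fingers (all of step 2 and value of joint cover above 0.0065 m and z of key_tip in the frame of slot between -0.024 and -0.017 m and horizontal distance between key_tip and slot below 0.005 m and angle between key's own z axis and vertical below 0.12 rad and contact force between key and extractor above 4 N and contact force between the fingers and key above 3 N); the arm keeps its last pose, push and grip.
It fails at once if a bystander is moved by more than 30 mm (distance of any of bent_ring_a, bent_ring_b, glue, mallet, offcut, screwdriver, spacer from where it was at the start of the episode above 0.03 m).
It also fails if it takes over 45 s, if anything falls off the work surface, if the arm or the gripper's body presses on something with over 40 N, if the wrist force passes 120 N, or if a joint passes its speed limit or range.

## Working session

There is one attempt and no reset: what is moved stays moved. The work goes in short steps, Python scripts to look and compute and a tool call to move; the robot and the scene stay as the last step left them, time stands still between calls to the robot, and variables do not carry over. Pictures are saved under pics/ and viewed, at most 10 in all, crops included, and the job is handed in when it is done.

Besides the shell and the picture viewer there is one more tool, called after "Emit:" as name(argument=value, ...), one argument or row to a line, values as JSON. arm_command: Moves the arm, as the interface text tells. Its arguments: {"type":"object","properties":{"series":{"type":"string"},"squeeze":{"type":"number"}},"required":["series"]}

```bash
mkdir -p pics
python3 - <<'E'
from cell import telemetry,cams
import cv2,numpy as np
for n in("top","side"):
    cv2.imwrite(f"pics/{n}0.png",cams.read_camera(n)); c=cams.calibration(n); print(n,c)
print(telemetry.get_obs())
E
```

```text
top {'K': array([[427.06111126,   0.        , 325.06639047],
       [  0.        , 427.06111126, 198.38977986],
       [  0.        ,   0.        ,   1.        ]]), 'origin': array([ 4.96385475e-01, -3.21250289e-04,  1.24576641e+00]), 'rotation': array([-176.22242081,   -0.2864114 ,  -91.13512311])}
side {'K': array([[419.63874649,   0.        , 316.38973415],
       [  0.        , 419.63874649, 196.23815754],
       [  0.        ,   0.        ,   1.        ]]), 'origin': array([ 0.06473245, -0.60870647,  1.07938232]), 'rotation': array([-1.40555528e+02,  3.10822889e-02, -3.94132438e+01])}
{'time_s': 0.1, 'qpos': array([69.90530733, 18.43567968, -4.0167183 , 83.16963309,  1.29445501,
       78.54113742, -3.26043895]), 'joint_velocities': array([ 0.05671583, -0.08320068,  0.06034602, -0.07521533, -0.10264589,
       -0.01111208,  0.0613777 ]), 'effort': array([-1.14880149e-04, -4.92574453e+01, -4.05749604e-01, -3.13399172e+01,
       -6.42355392e-02,  3.94365995e-02,  8.11435962e-05]), 'tool_pos': array([ 0.23169261, -0.60675592,  0.22154614]), 'tool_rot': array([-1.7989876e+02,  4.6476814e-03,  2.0904908e+01]), 'force': array([-0.3349075 , -0.28621844, -0.86785341]), 'wrist_torque': array([ 0.04156173,  0.00101074, -0.01656567]), 'grasp_force': 0.0, 'grip_width': 0.08665920448878842}
```

View pics/top0.png

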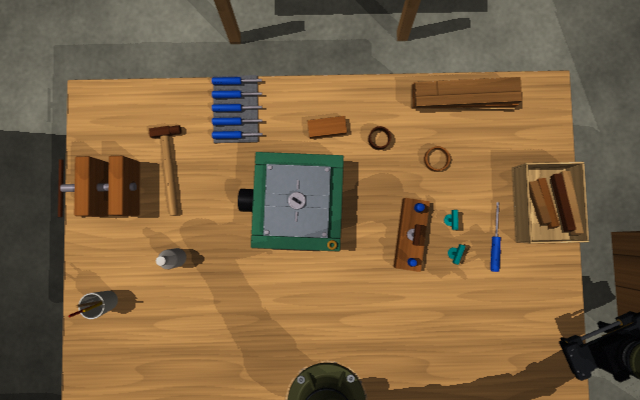

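View pics/side0.png

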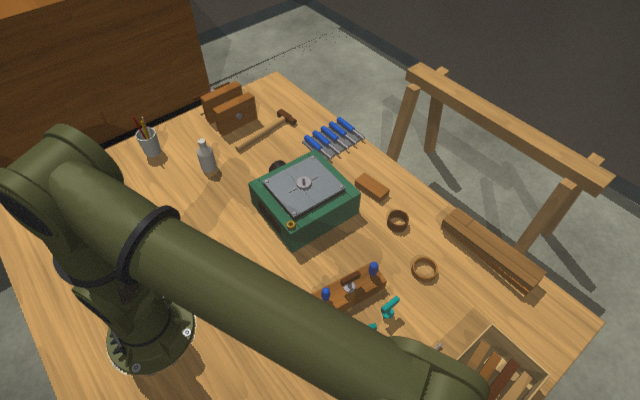

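The top view shows the wooden block at (413,235) with blue handles at (420,208) and (413,262), and the dark T-bar between them at about (418,235). Two turquoise keys lie at (454,219) and (458,253). The cover's fastener is at (297,200), with the spacer at (334,244). In the side view, the key is at (349,285) and the fastener at (304,183).

Candidates for the key are the dark T-bar at (418,235), which I choose because it stands in the block, the turquoise T's at (454,219) and (458,253), and the blue chisels at (420,208) and (413,262). I'll check this in a crop.

```bash
cat > h.py <<'E'
import numpy as np,cv2
from scipy.spatial.transform import Rotation as Ro
from cell import cams,telemetry
def ray(n,uv):
    c=cams.calibration(n); d=Ro.from_euler('xyz',c['rotation'],degrees=True).as_matrix()@np.linalg.solve(c['K'],[*uv,1.]); return np.array(c['origin']),d
def plane(n,uv,z):
    o,d=ray(n,uv); return o+d*(z-o[2])/d[2]
def tri(a,b):
    (o1,d1),(o2,d2)=ray('top',a),ray('side',b)
    s=np.linalg.lstsq(np.c_[d1,-d2],o2-o1,rcond=None)[0]
    p,q=o1+s[0]*d1,o2+s[1]*d2; return (p+q)/2,np.linalg.norm(p-q)
def crop(img,x,y,w,h,k): return cv2.resize(img[y:y+h,x:x+w],None,fx=k,fy=k,interpolation=cv2.INTER_CUBIC)
E
python3 - <<'E'
from h import *
t=cv2.imread('pics/top0.png');s=cv2.imread('pics/side0.png')
a=np.hstack([crop(t,385,190,50,37*2+6,7)[:, :350],crop(t,268,165,60,80,7)])
cv2.imwrite('pics/c0.png',a)
b=np.hstack([crop(s,315,255,75,60,5),crop(s,265,150,80,60,5)])
cv2.imwrite('pics/c1.png',b)
hsv=cv2.cvtColor(t,cv2.COLOR_BGR2HSV)
m=cv2.inRange(hsv,(105,150,60),(125,255,255)); m[:190]=0;m[280:]=0
n,_,st,ce=cv2.connectedComponentsWithStats(m)
for i in range(1,n):
    if st[i,4]>20: print('blue',ce[i],st[i])
g=cv2.inRange(hsv,(60,80,30),(85,255,255)); g[:140]=0;g[260:]=0;g[:,:240]=0;g[:,355:]=0
c=max(cv2.findContours(g,0,2)[0],key=cv2.contourArea); print('green',cv2.minAreaRect(c))
print(plane('top',cv2.minAreaRect(c)[0],.1))
P=[plane('top',q,.1)[:2] for q in cv2.boxPoints(cv2.minAreaRect(c))];print(np.round(P,3))
E
```

```text
blue [419.17910448 206.94029851] [415 203  10   9  67]
blue [495.14186851 253.74048443] [491 237  10  35 289]
blue [411.96428571 261.92857143] [408 258   9   8  56]
green ((296.68951416015625, 201.19827270507812), (89.40406036376953, 95.58345794677734), 2.2605018615722656)
[0.56583413 0.06883078 0.1       ]
[[ 0.445  0.195]
 [ 0.702  0.182]
 [ 0.688 -0.059]
 [ 0.431 -0.043]]
```

View pics/c0.png

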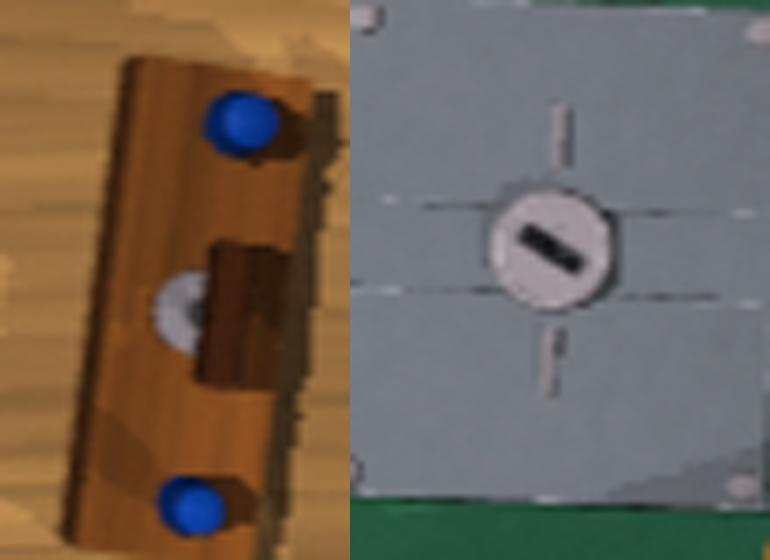

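View pics/c1.png

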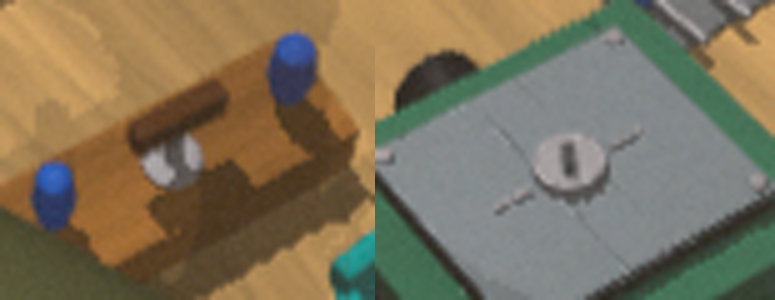

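The crops confirm the choice: the dark brown T-bar over a steel flange, in the block between the blue handles. Top face centre is about (416.9,234.4) in top, and the bar centre is about (350,277.6) in side. The slot is at about (296.3,200) in top and (303.6,181) in side, and is turned well away from the ribs.

Run:
```python
from h import *
t=cv2.imread('pics/top0.png',0).astype(float);s=cv2.imread('pics/side0.png',0).astype(float)
def dark(img,x,y,w,h,th):
    p=img[y:y+h,x:x+w]; W=np.clip(th-p,0,None); v,u=np.mgrid[y:y+h,x:x+w]
    c=np.array([(u*W).sum(),(v*W).sum()])/W.sum(); C=np.cov(np.c_[u.ravel(),v.ravel()].T,aweights=W.ravel()); l,V=np.linalg.eigh(C); return c,V[:,1],l
ct,dt,l=dark(t,290,194,13,13,110);cs,ds,ls=dark(s,299,175,10,13,110); print(ct,dt,l,cs)
print('slot tri',tri(ct,cs),plane('top',ct,.127),plane('side',cs,.127))
def ang(n,a,b,z):
    d=plane(n,b,z)-plane(n,a,z);return np.degrees(np.arctan2(d[1],d[0]))
print('slot ang',ang('top',ct-dt*4,ct+dt*4,.128),ang('side',cs-ds*4,cs+ds*4,.128))
cc=lambda x,y:(268+(x+.5-350)/7-.5,165+(y+.5)/7-.5)
r1,r2=cc(562,135),cc(552,362);print('ribs',ang('top',r1,r2,.121),plane('top',np.mean([r1,r2],0),.121))
k=lambda x,y:(385+(x+.5)/7-.5,190+(y+.5)/7-.5)
print('key top',plane('top',(416.9,234.4),.105),'side',plane('side',(350.,277.6),.094),tri((416.7,234.4),(350,277.6)))
print('key ang',ang('top',k(250,243),k(240,385),.105))
print('block ang (handles)',ang('top',(419.18,206.94),(411.96,261.93),.09),plane('top',(415.57,234.4),.09))
e=lambda x,y:(315+(x+.5)/5-.5,255+(y+.5)/5-.5)
print('handle tops side',plane('side',e(295,45),.105),plane('side',e(56,178),.105))
```

```text
[296.19197118 200.03757077] [-0.83848005 -0.5449323 ] [0.82549704 7.66069049] [303.6107056  183.04622871]
slot tri (array([0.5687315 , 0.06840275, 0.11774736]), np.float64(0.0021449757481220083)) [0.56727354 0.06845894 0.127     ] [0.56475306 0.06127933 0.127     ]
slot ang 55.87437517122319 -116.23773102724789
ribs 176.5944148816547 [0.56751534 0.06632209 0.121     ]
key top [ 0.47065178 -0.25031047  0.105     ] side [ 0.47168538 -0.25148177  0.094     ] (array([ 0.47069016, -0.25197162,  0.0958054 ]), np.float64(0.0005931900042124982))
key ang 173.98728276897222
block ang (handles) 170.5661601802555 [ 0.47038495 -0.25000329  0.09      ]
handle tops side [ 0.54354716 -0.26453726  0.105     ] [ 0.39559714 -0.2428943   0.105     ]
```

Emit:
arm_command(
  series="0 0 0 -0.125 0;0 0 0 -0.125 0;0 0 0 -0.125 0;0 0 0 -0.125 0;11.7 -24.1 0 0 0;11.7 -24.1 0 0 0;11.7 -24.1 0 0 0;11.7 -24.1 0 0 0;11.7 -24.1 0 0 0;11.7 -24.1 0 0 0;11.7 -24.1 0 0 0;11.7 -24.1 0 0 0;11.7 -24.1 0 0 0;11.7 -24.1 0 0 0;11.7 -24.1 0 0 0;11.7 -24.1 0 0 0;11.7 -24.1 0 0 0;11.7 -24.1 0 0 0;11.7 -24.1 0 0 0;11.7 -24.1 0 0 0",
  squeeze=60,
)

```text
time_s: 1.77
tool_pos: [0.0922, -0.2893, 0.1828]
tool_rot: [-173.3, -4.0, 49.4]
force: [0.5, -0.1, 0.1]
grip_width: 0.087
grasp_force: 0.0
```

The turn about tool z is opposite in sign to yaw, because the tool points down, so I turned the wrong way. Nothing was touched. I'm moving back out towards the key.

Emit:
arm_command(
  series="15 14.3 -3 0 0;15 14.3 -3 0 0;15 14.3 -3 0 0;15 14.3 -3 0 0;15 14.3 -3 0 0;15 14.3 -3 0 0;15 14.3 -3 0 0;15 14.3 -3 0 0;15 14.3 -3 0 0;15 14.3 0 0 0;15 14.3 0 0 0;15 14.3 0 0 0;0 0 0 0 0;0 0 0 0 0;0 0 0 0 0",
)

```text
time_s: 3.02
tool_pos: [0.3403, -0.2668, 0.2026]
tool_rot: [-173.3, -3.9, 49.5]
force: [-0.3, 0.4, 0.4]
grip_width: 0.087
grasp_force: 0.0
```

The tilt picked up at the inner reach limit stays in the command: the fingertips lean inward by about 7.8° at azimuth 108°. Pushing on the outer limit at azimuth -70° should tip the tool the other way, so I'm going there.

Emit:
arm_command(
  series="-23 17 -4 0 0;-23 17 -4 0 0;-23 17 -4 0 0;-23 17 -4 0 0;-23 17 -4 0 0;-23 17 -4 0 0;-23 17 -4 0 0;-23 17 -4 0 0;-23 17 -4 0 0;-23 17 -4 0 0;-23 17 -4 0 0;-23 17 -4 0 0;-23 17 -4 0 0;-23 17 -4 0 0;-23 17 -4 0 0;-23 17 -4 0 0;-23 17 -4 0 0;0 0 0 0 0;0 0 0 0 0",
)

```text
time_s: 4.6
tool_pos: [0.3082, -0.7578, 0.2069]
tool_rot: [-173.2, -3.9, 49.3]
force: [0.0, 1.5, 0.2]
grip_width: 0.0872
grasp_force: 0.0
```

Emit:
arm_command(
  series="-5 8.7 -1.4 0 0;-5 8.7 -1.4 0 0;-5 8.7 -1.4 0 0;-5 8.7 -1.4 0 0;-5 8.7 -1.4 0 0;-5 8.7 -1.4 0 0;-5 8.7 -1.4 0 0;-5 8.7 -1.4 0 0;-5 8.7 -1.4 0 0;-5 8.7 -1.4 0 0;0 0 0 0 0",
)

```text
time_s: 5.52
tool_pos: [0.3329, -0.8239, 0.202]
tool_rot: [-174.8, -3.1, 49.6]
force: [-0.4, -0.3, 0.3]
grip_width: 0.0869
grasp_force: 0.0
```

It works: the tilt is falling. I'll continue.

Emit:
arm_command(
  series="-5 8.7 -1.2 0 0;-5 8.7 -1.2 0 0;-5 8.7 -1.2 0 0;-5 8.7 -1.2 0 0;-5 8.7 -1 0 0;-5 8.7 -1 0 0;0 0 0 0 0;0 0 0 0 0",
)

```text
time_s: 6.18
tool_pos: [0.3377, -0.8422, 0.1891]
tool_rot: [-176.9, -2.1, 49.6]
force: [0.7, -0.2, -0.8]
grip_width: 0.0866
grasp_force: 0.0
```

Emit:
arm_command(
  series="-5 8.7 -1 0 0;-5 8.7 -1 0 0;-5 8.7 -1 0 0;-5 8.7 -1 0 0;-5 8.7 -1 0 0;-5 8.7 -1 0 0;-5 8.7 -1 0 0;0 0 0 0 0;0 0 0 0 0",
)

```text
time_s: 6.93
tool_pos: [0.3437, -0.8631, 0.1766]
tool_rot: [-179.3, -0.8, 49.6]
force: [0.0, 0.2, -0.5]
grip_width: 0.0871
grasp_force: 0.0
```

Emit:
arm_command(
  series="-5 8.7 -1 0 0;-5 8.7 -1 0 0;0 0 0 0 0;12 -21 -2 0 0;12 -21 -3 0 0;12 -21 -5 0 0;12 -21 -5 0 0;12 -21 -5 0 0;0 0 0 0.125 0;0 0 0 0.125 0;0 0 0 0.125 0;0 0 0 0.125 0;0 0 0 0.125 0;0 0 0 0.125 0;0 0 0 0.125 0;0 0 0 0.125 0;0 0 0 0 0;0 0 0 0 0",
)

```text
time_s: 8.43
tool_pos: [0.3148, -0.7787, 0.1938]
tool_rot: [-179.7, -0.2, -7.4]
force: [1.4, 0.5, 0.7]
grip_width: 0.0869
grasp_force: 0.0
```

Emit:
arm_command(
  series="4.8 -30.2 0 0 0;4.8 -30.2 0 0 0;4.8 -30.2 0 0 0;4.8 -30.2 0 0 0;4.8 -30.2 0 0 0;4.8 -30.2 0 0 0;4.8 -30.2 0 0 0;4.8 -30.2 0 0 0;4.8 -30.2 0 0 0;4.8 -30.2 0 0 0;4.8 -30.2 0 0 0;4.8 -30.2 0 0 0;4.8 -30.2 0 0 0;4.8 -30.2 0 0 0;4.8 -30.2 0 0 0;4.8 -30.2 0 0 0;4.8 -30.2 0 0 0;4.8 -30.2 0 0 0;0 0 0 0 0;0 0 0 0 0",
)

```text
time_s: 10.1
tool_pos: [0.4736, -0.2496, 0.197]
tool_rot: [-179.7, -0.3, -7.2]
force: [0.1, -0.9, 0.0]
grip_width: 0.0874
grasp_force: 0.0
```

Emit:
arm_command(
  series="-2.4 1.7 0 0.01 0;0 0 12.2 0 0;0 0 12.2 0 0;0 0 12.2 0 0;0 0 12.2 0 0;0 0 12.2 0 0;0 0 12.2 0 0;0 0 12.2 0 0;0 0 12.2 0 0;0 0 12.2 0 0;0 0 12.2 0 0;0 0 0 0 0;0 0 0 0 100;0 0 0 0 170",
  squeeze=15,
)

```text
time_s: 11.27
tool_pos: [0.4709, -0.2532, 0.0749]
tool_rot: [-179.7, -0.3, -8.3]
force: [0.1, -0.8, 0.5]
grip_width: 0.0799
grasp_force: 0.0
```

Run:
```python
from h import *
o=telemetry.get_obs();print(o['tool_pos'],o['grip_width'])
t=cams.read_camera('top');s=cams.read_camera('side')
cv2.imwrite('pics/c2.png',np.hstack([crop(t,380,190,75,75,5),crop(s,310,245,80,75,5)]))
```

```text
[ 0.47092911 -0.25321902  0.07493508] 0.07992825654546762
```

View pics/c2.png

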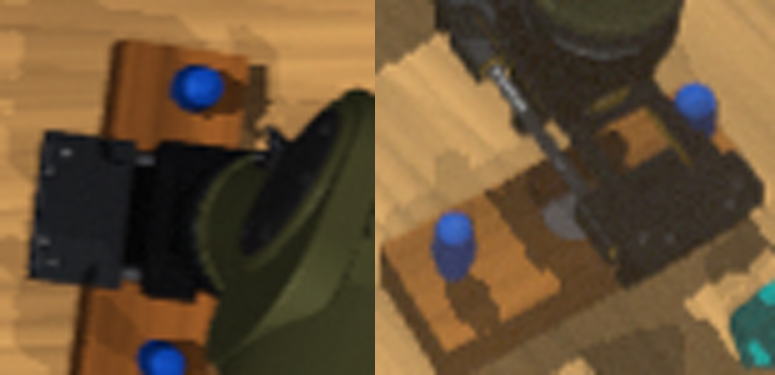

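The gripper sits over the key between the blue handles, at (418,208) and (412,262), with the flange visible under a finger in the side view. I'm closing now.

Emit:
arm_command(
  series="0 0 0 0 255;0 0 0 0 255;0 0 0 0 255;0 0 0 0 255;0 0 0 0 255;0 0 0 0 255;0 0 0 0 255;0 0 0 0 255;0 0 0 0 255;0 0 0 0 255",
  squeeze=50,
)

```text
time_s: 12.2
tool_pos: [0.4705, -0.2529, 0.0745]
tool_rot: [-179.7, -0.2, -8.3]
force: [-0.4, 0.2, 0.1]
grip_width: 0.0136
grasp_force: 49.9
```

The key is gripped (13.6 mm wide). I'm lifting it straight out, then refining the slot centre from the bright head in both initial pictures.

Emit:
arm_command(
  series="0 0 -8 0 255;0 0 -10 0 255;0 0 -12 0 255;0 0 -15 0 255;0 0 -20 0 255;0 0 -20 0 255;0 0 -20 0 255;0 0 -20 0 255;0 0 -20 0 255;0 0 0 0 255;0 0 0 0 255",
)

```text
time_s: 13.12
tool_pos: [0.4705, -0.254, 0.2214]
tool_rot: [-179.7, -0.4, -8.3]
force: [-0.2, 0.5, -2.0]
grip_width: 0.0131
grasp_force: 49.9
```

Run:
```python
from h import *
o=telemetry.get_obs();print(o['tool_pos'],o['grip_width'])
for n,x,y,w in(('top',282,186,30),('side',290,168,28)):
    im=cv2.imread(f'pics/{n}0.png'); g=im[y:y+w,x:x+w].astype(int)
    # head is warm-bright, cover is bluish grey
    r=g[...,2]-g[...,0]; b=cv2.resize((r).astype(np.float32),None,fx=8,fy=8,interpolation=cv2.INTER_CUBIC)
    lo,hi=np.percentile(b,10),np.percentile(b,97); m=(b>(lo+hi)/2).astype(np.uint8)
    m=cv2.morphologyEx(m,cv2.MORPH_OPEN,np.ones((40,40),np.uint8)) if 0 else m
    cs=cv2.findContours(m,0,2)[0]; c=cv2.convexHull(max(cs,key=cv2.contourArea))
    e=cv2.fitEllipse(c); uv=(x+(e[0][0]+.5)/8-.5,y+(e[0][1]+.5)/8-.5)
    print(n,lo,hi,uv,np.array(e[1])/8,e[2],plane(n,uv,.128),plane(n,uv,.123))
t=cams.read_camera('top');s=cams.read_camera('side')
cv2.imwrite('pics/c3.png',np.hstack([crop(t,380,180,80,80,5),crop(s,305,205,75,80,5)]))
```

```text
[ 0.47053792 -0.25404394  0.22140451] 0.013129996827040205
top -12.653884 2.723822 (296.6144094467163, 200.15735721588135) [17.59457588 18.44250488] 91.28413391113281 [0.566874   0.06729545 0.128     ] [0.56718931 0.06759791 0.123     ]
side -8.273288 6.05708 (303.74749755859375, 182.9028491973877) [14.14944458 16.02269554] 101.79840087890625 [0.56490274 0.06076485 0.128     ] [0.5675314  0.06428326 0.123     ]
```

View pics/c3.png

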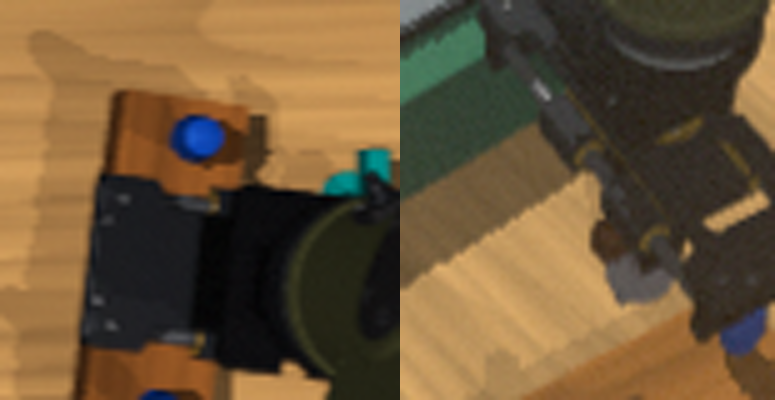

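The key hangs in the fingers with the flange clear of the block (side view around (432,262)). Moving over the slot and turning to its direction.

Emit:
arm_command(
  series="4.5 -30 0 0 255;4.5 -30 0 0 255;4.5 -30 0 0 255;4.5 -30 0 0 255;4.5 -30 0 0 255;4.5 -30 0 0 255;4.5 -30 0 0 255;4.5 -30 0 0 255;4.5 -30 0 0 255;4.5 -30 0 0 255;4.5 -30 0 0 255;0 0 0 -0.125 255;0 0 0 -0.125 255;0 0 0 -0.125 255;0 0 0 -0.125 255;0 0 0 -0.125 255;0 0 0 -0.125 255;0 0 0 -0.125 255;0 0 0 -0.125 255;0 0 0 -0.125 255",
)

```text
time_s: 14.88
tool_pos: [0.5653, 0.0657, 0.2195]
tool_rot: [-180.0, -0.2, 56.5]
force: [0.4, 0.3, -1.7]
grip_width: 0.0134
grasp_force: 49.9
```

Emit:
arm_command(
  series="0 0 12 0 255;0 0 12 0 255;0 0 5 0 255;0 0 0 0 255;0 0 0 0 255;0 0 0 0 255",
)

```text
time_s: 15.38
tool_pos: [0.5666, 0.0661, 0.1923]
tool_rot: [179.9, -0.3, 56.1]
force: [-0.1, 0.6, -0.7]
grip_width: 0.0137
grasp_force: 49.9
```

Run:
```python
from h import *
o=telemetry.get_obs();print(o['tool_pos'],o['tool_rot'])
t=cams.read_camera('top');s=cams.read_camera('side')
cv2.imwrite('pics/t4.png',t);cv2.imwrite('pics/s4.png',s)
cv2.imwrite('pics/c4.png',np.hstack([crop(t,255,160,80,80,4),crop(s,275,150,60,64,5)*1][:1]+[crop(s,275,145,60,40,8)]))
```

```text
[0.56656659 0.06605183 0.19233739] [179.90612382  -0.3402613   56.14311404]
```

View pics/c4.png

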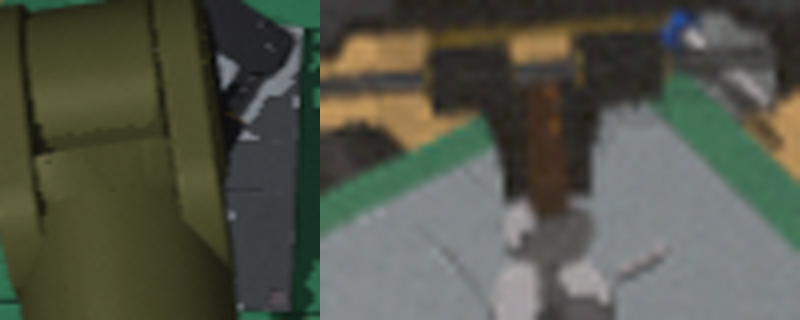

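The side view shows the key upright over the head: bar column about crop 546, flange about 549, head about 553. I'll compare against projections to get the offset, cancelling the camera bias.

Run:
```python
from h import *
c=cams.calibration('side');R=Ro.from_euler('xyz',c['rotation'],degrees=True).as_matrix()
def proj(p):
    q=c['K']@(R.T@(np.array(p)-c['origin']));return q[:2]/q[2]
o=telemetry.get_obs();x,y,z=o['tool_pos']
T=Ro.from_euler('xyz',o['tool_rot'],degrees=True).as_matrix()
s=cv2.imread('pics/s4.png').astype(int)
r=s[...,2]-s[...,0]
for v in range(156,170):
    row=r[v,336:352]if 0 else r[v,338-0:352]
W=np.clip(r[157:170,298:352].astype(float),0,None)
k=lambda a,b:(275+(a-320+.5)/8-.5,145+(b+.5)/8-.5)
for v in range(157,171):
    w=np.clip(r[v,297:310]-8.,0,None);print(v,round((w*np.arange(297,310)).sum()/w.sum(),2),s[v,297:310,2]) if v%3==0 else 0
zt=z-.0495
for n,h in(('bar .064',.064),('bar low',.058),('flange top',.024),('flange bot',.02),('tip',0)):print(n,proj([x,y,zt+h]))
print('axis at .128',proj([x,y,.128]),'shift per mm toolx',proj([x+.001*T[0,0],y+.001*T[1,0],.128])-proj([x,y,.128]),'tooly',proj([x+.001*T[0,1],y+.001*T[1,1],.128])-proj([x,y,.128]))
print('eye: bar',k(546,150),'flange',k(549,232))
for v in range(168,188,1):print(v,s[v,295:314].sum(1)//3)
```

```text
159 302.73 [43 40 45 46 63 61 64 72 43 38 40 32 50]
162 301.98 [45 38 40 44 60 63 66 64 52 45 40 43 72]
165 302.96 [ 82  39  43  44  61  61  66  64  62  43  39  58 118]
168 303.0 [124  39  46  46  60  62  65  63  60  50  44  56 121]
bar .064 [302.47040783 163.30257348]
bar low [302.52475579 164.7485391 ]
flange top [302.82504379 172.73791246]
flange bot [302.85953653 173.65561598]
tip [303.02945655 178.17645773]
axis at .128 [303.15711492 181.57289829] shift per mm toolx [-0.0255266  -0.24681484] tooly [ 0.3298798  -0.02421711]
eye: bar (302.8125, 163.3125) flange (303.1875, 173.5625)
168 [128 132 127  36  42  39  47  48  50  49  45  43  40  56 124 132 134 136
 132]
169 [133 130 124  54  57  70  51  48  47  47  54  75  83  87 125 134 135 133
 134]
170 [134 135 127  98 113 122  71  49  46  48  56  99 118 127 134 136 134 136
 136]
171 [135 134 134 140 161 150 104  53  49  53  56  74  89 106 130 135 133 131
 133]
172 [133 132 131 151 157 153 128  72  68  71  73  87  85  93 123 134 130 134
 132]
173 [130 133 125 154 154 141 121  83  84  81  80  87  84  90 118 135 133 136
 133]
174 [136 1
[... 451 characters left out ...]
52 159 158 160 165 131 129 111
  96]
180 [134 138 155 157 161 159 156 117  82  87 127 157 159 158 157 152 128 117
 132]
181 [131 141 152 161 160 159 155 108  78  81  91 144 146 145 146 160 117 136
 134]
182 [125 143 153 159 161 161 157 114  78  78  77  86  90  88  99 146 109 131
 134]
183 [132 125 166 158 161 161 158 115  67  67  76  88  89  89  84  82  83 134
 135]
184 [132 113 158 159 159 160 143  78  59  57  73  84  86  88  86  85  82 134
 132]
185 [134 117  95 174 160 160 105  86  74  71  78  87  88  87  84  74  86 135
 135]
186 [138 132  91 105 156 160 142  87  86  85  88  88  88  86  75  76  82 111
 127]
187 [143 131 123  91  77 103 117  87  88  87  89  89  79  79  78  75  79  79
  96]
```

The offsets come out at about +0.6 mm in tool y and 0 in tool x. Descending gently.

Emit:
arm_command(
  series="0 0.6 3 0 255;0 0 3 0 255;0 0 3 0 255;0 0 3 0 255;0 0 2 0 255;0 0 2 0 255;0 0 2 0 255;0 0 0 0 255;0 0 0 0 255",
)

```text
time_s: 16.23
tool_pos: [0.567, 0.0658, 0.1742]
tool_rot: [179.9, -0.3, 56.2]
force: [-0.2, -0.4, -1.8]
grip_width: 0.0136
grasp_force: 49.9
```

Emit:
arm_command(
  series="0 0 3 0 255;0 0 3 0 255;0 0 3 0 255;0 0 3 0 255;0 0 2 0 255;0 0 2 0 255;0 0 0 0 255;0 0 0 0 255",
)

```text
time_s: 16.9
tool_pos: [0.5671, 0.0658, 0.1582]
tool_rot: [179.9, -0.3, 56.2]
force: [-0.8, 0.5, -1.3]
grip_width: 0.0136
grasp_force: 49.9
```

Emit:
arm_command(
  series="0 0 1 0 255;0 0 1 0 255;0 0 0 0 255;0 0 0 0 255;0 0 0 0 255",
)

```text
time_s: 17.32
tool_pos: [0.5675, 0.0659, 0.1572]
tool_rot: [179.9, -0.4, 56.2]
force: [-1.0, 0.5, 4.7]
grip_width: 0.0137
grasp_force: 49.9
```

The key is home (about 6 N contact). Turning clockwise, which is a positive tool turn.

Emit:
arm_command(
  series="0 0 0 0.06 255;0 0 0 0.06 255;0 0 0 0.06 255;0 0 0 0.06 255;0 0 0 0.06 255;0 0 0 0.06 255;0 0 0 0.06 255;0 0 0 0.06 255;0 0 0 0.06 255;0 0 0 0.06 255;0 0 0 0.06 255;0 0 0 0.06 255;0 0 0 0.06 255;0 0 0 0.06 255;0 0 0 0.06 255;0 0 0 0.06 255;0 0 0 0.06 255;0 0 0 0.06 255;0 0 0 0 255;0 0 0 0 255",
  squeeze=55,
)

```text
time_s: 18.98
tool_pos: [0.5674, 0.0662, 0.1568]
tool_rot: [-179.7, -0.3, -5.6]
force: [-1.3, 0.2, 5.3]
grip_width: 0.0138
grasp_force: 54.9
```

Run:
```python
from h import *
o=telemetry.get_obs();print(o['tool_pos'],o['tool_rot'],o['force'],o['wrist_torque'])
t=cams.read_camera('top');s=cams.read_camera('side')
cv2.imwrite('pics/s5.png',s)
cv2.imwrite('pics/c5.png',np.hstack([crop(t,245,150,80,80,4),crop(s,275,145,60,40,8)]))
```

```text
[0.56740438 0.0661883  0.15682687] [-179.70635998   -0.2842109    -5.58671801] [-1.29670647  0.20545149  5.26718693] [ 0.1591182   0.25485797 -0.08456335]
```

View pics/c5.png

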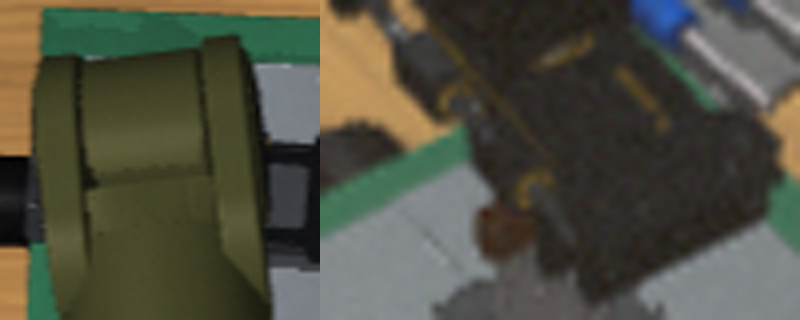

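The fingers have turned with the bar (brown bar end at crop (505,232)), and the reaction moment of about 0.08 Nm fits the fastener friction. Pushing down.

Emit:
arm_command(
  series="0 0 1 0 255;0 0 1 0 255;0 0 1 0 255;0 0 1 0 255;0 0 1 0 255;0 0 1 0 255;0 0 0 0 255;0 0 0 0 255",
  squeeze=60,
)

```text
time_s: 19.75
tool_pos: [0.5675, 0.0662, 0.1511]
tool_rot: [-179.7, -0.3, -5.6]
force: [-2.4, 0.8, 7.2]
grip_width: 0.0134
grasp_force: 59.9
```

It passes the cross-bar. I'm continuing to the stop.

Emit:
arm_command(
  series="0 0 1 0 255;0 0 1 0 255;0 0 1 0 255;0 0 0.5 0 255;0 0 0 0 255;0 0 0 0 255;0 0 0 0 255",
)

```text
time_s: 20.33
tool_pos: [0.5677, 0.0663, 0.1494]
tool_rot: [-179.7, -0.3, -5.6]
force: [-5.6, 0.8, 16.4]
grip_width: 0.0136
grasp_force: 59.9
```

The hard stop is reached: about 8 mm of travel, with the force jumping to about 17 N. One more small push, then hand in.

Emit:
arm_command(
  series="0 0 0.7 0 255;0 0 0 0 255;0 0 0 0 255;0 0 0 0 255;0 0 0 0 255;0 0 0 0 255",
)

```text
time_s: 20.83
tool_pos: [0.5678, 0.0662, 0.1493]
tool_rot: [-179.6, -0.3, -5.6]
force: [-6.6, 0.3, 18.6]
grip_width: 0.0133
grasp_force: 59.9
```

Run:
```python
from cell import env,telemetry
o=telemetry.get_obs();print(o['tool_pos'],o['tool_rot'],o['force'],o['grasp_force'])
if 15<o['force'][2]<35 and .1475<o['tool_pos'][2]<.1505: print(env.sign_off())
```

```text
[0.56777575 0.06624802 0.14929916] [-179.64310251   -0.33833912   -5.62874704] [-6.61479471  0.27418332 18.64179437] 59.94901366531849
the job is handed in; nothing more can be done
None
```

I handed the job in at about 20.8 s. By the arm's readings, the key is home in the slot, the fastener is turned in line with the ribs, and the cover is pressed to its stop (about 8 mm of travel, about 19 N) with the key gripped at 60 N. The sign-off returned no verdict, and I took no picture after the final push.

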